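# Tip the stain stick out of its tube

### The arm

A 6-joint arm with a two-finger parallel gripper is mounted at the origin on the work surface. World frame = base frame: x ahead of the robot, y to its left, z up, the work surface at z = 0. Lengths are in m, angles in rad, forces in N, time in s.
With the tool pointing down it reaches from about 0.225 to 0.875 m from the base axis. Payload 3.4 kg.
Tool frame: the origin (TCP) lies midway between the tips of the shut fingers; the grasp point (between the pads) lies 19 mm behind it; z points along the fingers, y is the direction in which the jaws open and shut (so a half turn about z gives the same grasp; the last joint's range is limited). The gripper opens to 85 mm and grips with 20 to 120 N. Pads are 22 mm wide; open, the fingers measure 114 mm over their backs; the gripper's body (76 mm by 85 mm) begins 54 mm behind the grasp point. The pads swing forward as they close: fully open they stand 13 mm farther back than shut.
Start: joints at [-1.446, 0.276, 1.505, -0, 1.361, -0.121], TCP at [0.14, -0.558, 0.231] pointing down, gripper open.
Joint ranges: [-2.89, 2.89], [-0.75, 2.08], [0.22, 2.7], [-1.18, 4.32], [0.11, 2.71], [-2.7, 2.7]. Speed limits (rad/s): [2.57, 2.57, 3.14, 3.14, 3.14, 3.14].

### API

Orientations are given as a unit quaternion [w, x, y, z].
In Python, from rig import manip, optics, ticket gives the robot as it stands.
- The arm moves only by the shell command python3 -m pendant 'ROWS' [FORCE]. ROWS is JSON, a list of rows, each an object with "gripper": the finger opening in mm, from 0 to 85.4; "delta_pos": the shift along the tool's x, y, z in mm, a list of three; "spin": the turn about the tool's z in rad. A call has 1 to 20 rows; each row is the pose to reach, as a shift and turn from the pose commanded when the call began, along the tool's axes at that moment; what a row does not reach only later rows make up. A row lasts 1/10 s, in which the tool goes at most 50 mm and 8.59 degrees, less where a joint would pass 70% of its speed; a pose out of reach is approached as far as the arm can. A call with a gripper value outside its range is refused whole. The fingers move at their own pace and stop on an object; FORCE is the grip in N (left out, the last holds). Time passes only in rows, so rows that repeat a pose let the fingers close. It gives the time, the measured TCP pose, the force and the opening at its end, in the units of the state.
- manip.get_state(): the state, without advancing time (a new reading comes with each control period).
- optics.get_image(name): name is "side" or "top" or "wrist"; returns the picture (420x560x3 uint8, blue, green, red); there is no depth.
- optics.camera_model(name): a dict with "fovy" (degrees; the focal length in pixels is half the picture's height over the tangent of half this angle, whatever the lens; pixels are square), "cx", "cy" (the principal point, pixels), "xyz" and "orientation" of the camera in the world. Camera axes: x right, y down, z forward; pixel columns grow to the right and rows downward; lengths in m; the calibration is good to about 2 mm. A picture is of the moment at which its call begins: read the wrist's pose just before it. camera_model takes no time and is no camera call; for the wrist camera it gives the pose at the moment of the call.
- ticket.sign_off(): hands the job in, once; it reports no verdict.
The state is a dict: "clock": time; "qpos": joint angles; "qd": joint speeds; "effort": joint torques, N m; "position": TCP position; "ee_rot": TCP orientation; "contact_force": force on the tool from outside, world axes, zero at the start; "moment": the same for the moment, N m; "width": finger opening in m.
Only numpy, scipy, OpenCV 4.12 (cv2) and the standard library are available. Lean on these libraries where they do the work, as an engineer would, in place of code of your own. Each camera call takes 0.05 s, during which the arm holds its last target.

### The job

On the laundry's folding table, press down the pad of the round tilting tube until it is fully tipped, mouth down, so that the stain stick inside slides out to the stop. Then take the stick by its exposed end, lift it over the stop, draw it out, and lower it into the white tray, lying flat; set it down rather than dropping it. Leave the square tube as it is.

Things in the scene. Friction and masses are not known exactly. Their poses are not given: they have to be found in the camera images.
- round_pad (a point): Top centre of the grey press pad (44 x 44 mm) on the round aluminium tube (58 mm thick, 210 long). Axes turn with the tube: x to its closed end, y along its axle, z out of the pad. Here the axle is at x 60, z -35, the tube's axis at z -35, the mouth at x -40. Axle 177 above the table. Starts mouth up 0.30 rad; pressed with 2 to 3 N it tips 0.70 rad to a stop, mouth down 0.40 rad, and stays.
- round_stop (a point): Top of the small steel stop, 14 mm wide, at the end of a tongue (14 wide) that runs out 96 mm beyond the round tube's mouth, under the stick's path; it turns with the tube, axes as the pad's. Sliding freely in the tipped tube, the stick is caught here, about 90 mm of it clear of the mouth. The stop covers the lower 8 mm of its front: raise it 10 to 18 mm square to the tube, then draw it 85 mm or more along the tube.
- stick_mid (a point): Centre of the stain stick: a straight square plastic bar, 170 x 22 x 22 mm, 50 to 100 g, white, front 45 mm grey. x runs along it to its rear (front at -x), z square to its upper face. It starts wholly inside the round tube (bore 50 mm), rear against the closed end, axes along the tube's; it lies on a flat rail in the bore, its centre line 9 mm below the tube's axis.
- tray_in (a point): Centre of the inner floor (4 mm above the table) of the fixed open white tray: 130 x 260 mm outside, walls 4 mm thick, rims 30 mm above the table; its long side runs along y.
- square_pad (a point): Top centre of the press pad on the other tilting tube, a bystander: the same stand and sizes, but a square tube (58 x 58 mm), empty, about 190 mm beside the round one and roughly parallel to it; axes as the round pad's. It must not be tipped.

How it is judged:
By the outcome, as a careful person would: the job done as asked, in the order asked, and still so for the second after the job is handed in, with the robot touching nothing.
It also fails if it takes over 51 s, if anything falls off the work surface, if the arm or the gripper's body presses on something with over 40 N, if the wrist force passes 120 N, or if a joint passes its speed limit or range.

## Working session

There is one attempt and no reset: what is moved stays moved. The work goes in short steps, Python scripts to look and compute and a shell command to move; the robot and the scene stay as the last step left them, time stands still between calls to the robot, and variables do not carry over. Pictures are saved under pics/ and viewed, and the job is handed in when it is done.

```bash
ls; mkdir -p pics; python3 - <<'E'
from rig import manip, optics, ticket
import cv2
s=manip.get_state();print(s)
for n in ["side","top","wrist"]:
    print(n,optics.camera_model(n)); cv2.imwrite(f"pics/{n}0.png",optics.get_image(n))
E
```

```text
pics
{'clock': 0.0, 'qpos': array([-1.44597771e+00,  2.76627933e-01,  1.50617838e+00, -1.14179495e-05,
        1.36069001e+00, -1.21004376e-01]), 'qd': array([ 0.00084532,  0.00073295, -0.00024433, -0.00069328,  0.0013855 ,
        0.00115865]), 'effort': array([ 1.01680867e-03, -4.16759455e+01, -2.45801353e+01, -3.10552459e-04,
        1.08214360e-02, -1.51231955e-06]), 'position': array([ 0.13984887, -0.55717164,  0.2304029 ]), 'ee_rot': array([-9.51819600e-04,  9.92455290e-01,  1.22603387e-01, -7.39753958e-06]), 'contact_force': array([ 0.08043253, -0.40465453,  0.4461452 ]), 'moment': array([-0.0135183 , -0.02413425, -0.02415382]), 'width': 0.08519762039555398}
side {'fovy': 53.722703953471424, 'cx': 282.23201522683047, 'cy': 214.909298445647, 'xyz': array([ 0.46138455, -0.73703442,  0.70143719]), 'orientation': array([-0.44406371,  0.89349104, -0.05372241,  0.03993855])}
top {'fovy': 43.80270123654514, 'cx': 266.73065707403237, 'cy': 208.09604031387298, 'xyz': array([ 0.37091261, -0.00475197,  1.18275868]), 'orientation': array([-0.06262392,  0.7124928 , -0.69470384,  0.07628131])}
wrist {'fovy': 64.01217780599274, 'cx': 278.57126342829673, 'cy': 205.7079449018723, 'xyz': array([ 0.22043197, -0.53661467,  0.37291701]), 'orientation': array([ 0.12767104,  0.77790451, -0.60705799, -0.10022608])}
```

View pics/side0.png

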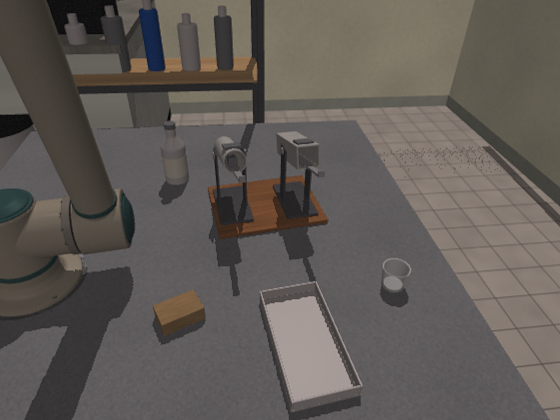

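View pics/top0.png

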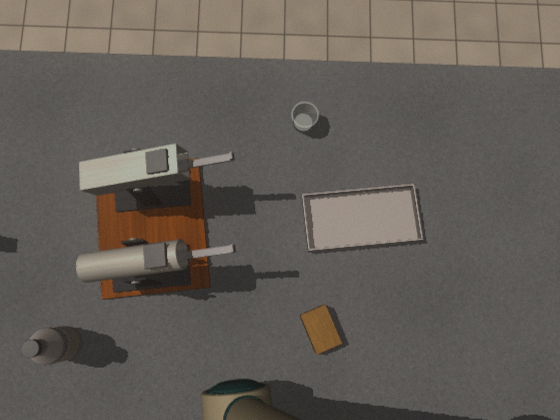

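View pics/wrist0.png

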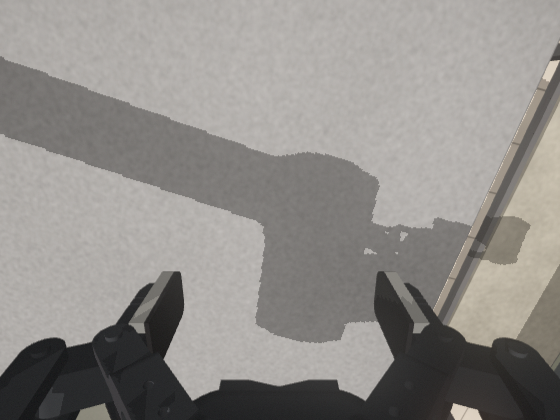

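```bash
cat > h.py <<'E'
import numpy as np, cv2
from rig import manip, optics, ticket
from scipy.spatial.transform import Rotation as R
def cam(n):
    m=optics.camera_model(n); f=210/np.tan(np.radians(m['fovy'])/2)
    q=m['orientation']; M=R.from_quat([q[1],q[2],q[3],q[0]]).as_matrix()
    return m,f,M
def ray(n,u,v,c=None):
    m,f,M=c or cam(n); d=M@np.array([(u-m['cx'])/f,(v-m['cy'])/f,1]); return np.array(m['xyz']),d/np.linalg.norm(d)
def onz(n,u,v,z,c=None):
    o,d=ray(n,u,v,c); return o+d*(z-o[2])/d[2]
def proj(n,p,c=None):
    m,f,M=c or cam(n); q=M.T@(np.array(p)-m['xyz']); return np.array([m['cx']+f*q[0]/q[2],m['cy']+f*q[1]/q[2]])
def tri(*rs):
    A=np.zeros((3,3));b=np.zeros(3)
    for o,d in rs:
        P=np.eye(3)-np.outer(d,d);A+=P;b+=P@o
    p=np.linalg.solve(A,b); return p,[np.linalg.norm((np.eye(3)-np.outer(d,d))@(p-o)) for o,d in rs]
def crop(src,dst,x0,y0,x1,y1,k):
    i=cv2.imread(src)[y0:y1,x0:x1]; cv2.imwrite(dst,cv2.resize(i,None,fx=k,fy=k,interpolation=cv2.INTER_CUBIC))
E
python3 - <<'E'
from h import *
crop("pics/top0.png","pics/tc0.png",70,130,250,300,4)
crop("pics/side0.png","pics/sc0.png",200,120,330,230,6)
for uv in [(305,194),(414,187),(421,242),(308,250)]: print(onz("top",*uv,0.03))
for uv in [(261,294),(318,286),(353,388),(294,408)]: print(onz("side",*uv,0.03))
E
```

```text
[ 0.63595124 -0.11041531  0.03      ]
[ 0.65933728 -0.3595193   0.03      ]
[ 0.53318643 -0.37119302  0.03      ]
[ 0.50872658 -0.11820538  0.03      ]
[ 0.51183121 -0.1315744   0.03      ]
[ 0.63826258 -0.12218061  0.03      ]
[ 0.65094143 -0.36479258  0.03      ]
[ 0.54349175 -0.38785304  0.03      ]
```

View pics/tc0.png

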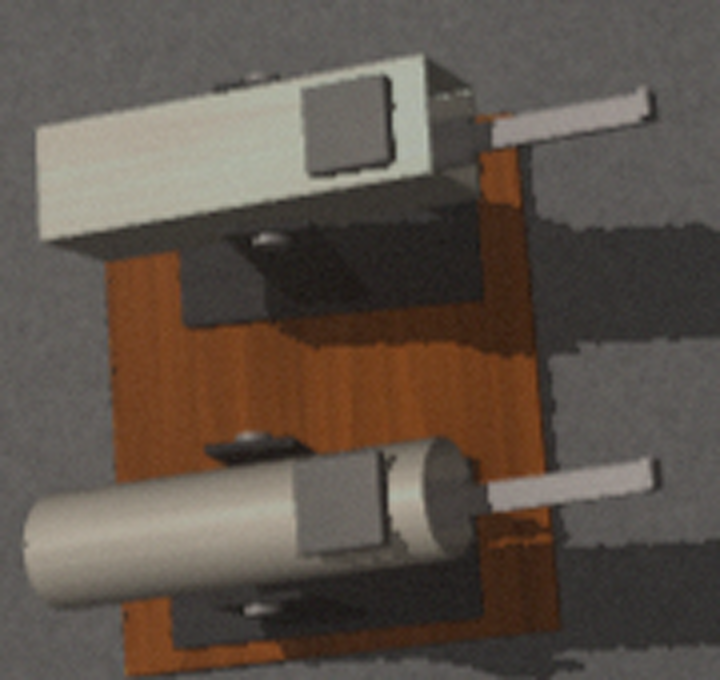

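View pics/sc0.png

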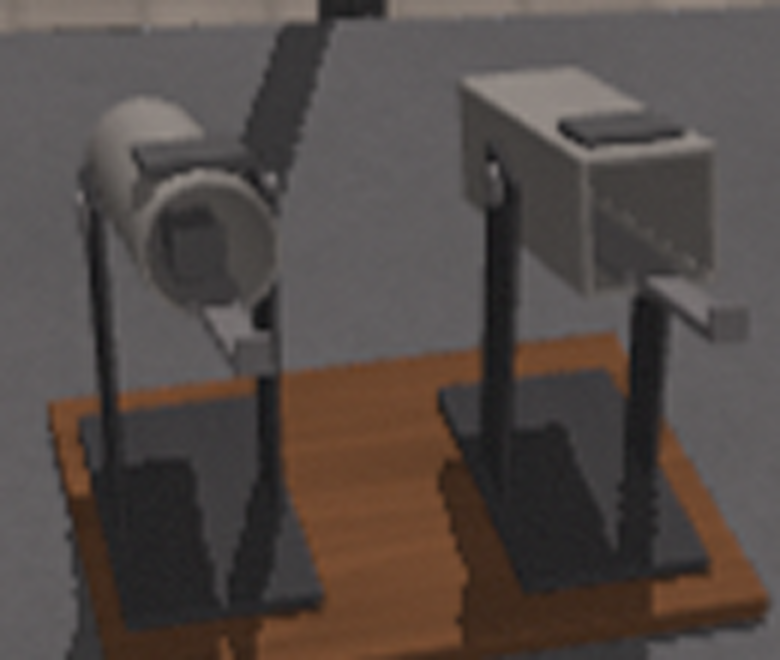

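```bash
python3 - <<'E'
from h import *
T=lambda x,y:ray("top",70+x/4,130+y/4); S=lambda x,y:ray("side",200+x/6,120+y/6)
print("pad",tri(T(339,502),S(196,160)))
print("pad onz",onz("top",70+339/4,130+502/4,.228),onz("side",200+196/6,120+160/6,.228))
print("stop top",tri(T(655,460),S(254,338)))
print("sq pad",tri(T(348,125),S(622,130)))
print("closed/mouth edge line axle knobs", onz("top",70+253/4,130+435/4,.177),onz("top",70+264/4,130+607/4,.177))
print("rail/tongue",onz("top",70+487/4,130+497/4,.19),onz("top",70+655/4,130+474/4,.2))
print(onz("top",70+294/4,130+458/4,.222),onz("top",70+378/4,130+452/4,.234),onz("top",70+384/4,130+545/4,.234),onz("top",70+300/4,130+555/4,.222))
crop("pics/top0.png","pics/tt.png",295,175,430,260,5)
crop("pics/side0.png","pics/ts.png",250,275,365,415,5)
E
```

```text
pad (array([0.47045664, 0.18287524, 0.21876109]), [np.float64(0.0017041210266070092), np.float64(0.0017041210266070313)])
pad onz [0.46780801 0.18096352 0.228     ] [0.47194672 0.16569361 0.228     ]
stop top (array([0.48967277, 0.03804071, 0.22234213]), [np.float64(0.0017865670785035131), np.float64(0.0017865670785036638)])
sq pad (array([0.64913169, 0.18968628, 0.22106239]), [np.float64(0.0010946891964350592), np.float64(0.0010946891964348643)])
closed/mouth edge line axle knobs [0.50427006 0.23428599 0.177     ] [0.42220073 0.22310063 0.177     ]
rail/tongue [0.47581868 0.11858285 0.19      ] [0.48763904 0.03889198 0.2       ]
[0.4881438  0.20405459 0.222     ] [0.49040705 0.16360915 0.234     ] [0.44830914 0.15833034 0.234     ] [0.44379017 0.19826421 0.222     ]
```

View pics/tt.png

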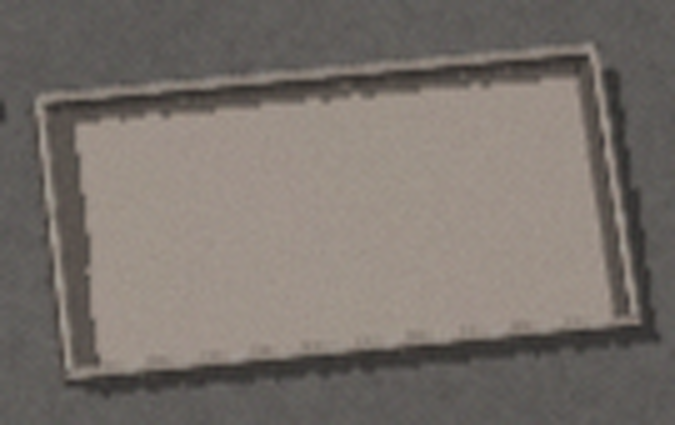

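View pics/ts.png

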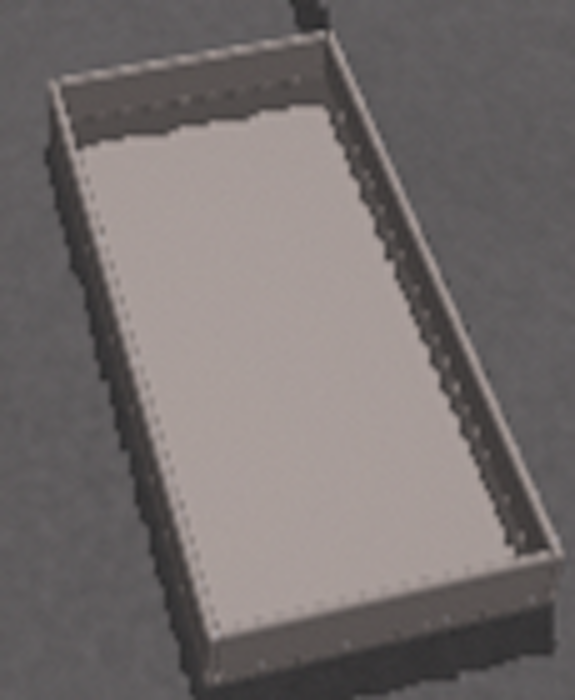

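```bash
python3 - <<'E'
from h import *
a=np.array([onz("top",295+x/5,175+y/5,.03) for x,y in [(38,98),(590,45),(642,322),(70,380)]])
b=np.array([onz("side",250+x/5,275+y/5,.03) for x,y in [(52,85),(330,33),(562,553),(210,638)]])
# order: a: farL,farR,nearR,nearL ; b: nearL(x small,y big), farL, farR, nearR
b=b[[1,2,3,0]]
for q in (a,b):
    print(q.round(4).tolist(),q.mean(0)); print(np.linalg.norm(np.diff(np.vstack([q,q[:1]]),axis=0),axis=1))
for i,(s,t) in enumerate(zip([(38,98),(590,45),(642,322),(70,380)],[(330,33),(562,553),(210,638),(52,85)])):
    print(tri(ray("top",295+s[0]/5,175+s[1]/5),ray("side",250+t[0]/5,275+t[1]/5)))
E
```

```text
[[0.6344, -0.105, 0.03], [0.6663, -0.3574, 0.03], [0.5392, -0.3768, 0.03], [0.5066, -0.1204, 0.03]] [ 0.58662135 -0.23991946  0.03      ]
[0.25447563 0.12860144 0.25842967 0.12877919]
[[0.6365, -0.1087, 0.03], [0.6685, -0.3624, 0.03], [0.5416, -0.3782, 0.03], [0.5111, -0.1258, 0.03]] [ 0.58941641 -0.24375971  0.03      ]
[0.25569686 0.12794021 0.25432521 0.12656575]
(array([ 0.63635634, -0.10536186,  0.0262429 ]), [np.float64(0.0010661009318918809), np.float64(0.0010661009318917415)])
(array([ 0.66901282, -0.35933483,  0.02437677]), [np.float64(0.0012051014904751953), np.float64(0.0012051014904753113)])
(array([ 0.54062935, -0.37739876,  0.02820656]), [np.float64(0.0011619094852062348), np.float64(0.001161909485206358)])
(array([ 0.50935605, -0.12094149,  0.02437887]), [np.float64(0.002124949406005408), np.float64(0.0021249494060053514)])
```

```bash
cat >> h.py <<'E'
m=np.array([0.13,-0.9915]); AX=np.array([.4642,.2285,.177])
def delta(p,yaw=None):
    s=manip.get_state(); q=s['ee_rot']; M=R.from_quat([q[1],q[2],q[3],q[0]]).as_matrix()
    y0=np.arctan2(M[1,0],M[0,0]); d=M.T@(np.array(p)-s['position'])*1000
    return "clock %.2f"%s['clock'],"pos",s['position'].round(4),"yaw %.4f"%y0,"d",d.round(1),"spin",None if yaw is None else round(-(yaw-y0),4),"F",s['contact_force'].round(2),"w",s['width'].round(4)
E
python3 - <<'E'
from h import *
print(delta([.4703,.182,.27],1.701)); s=manip.get_state();print(s['qpos'])
E
```

```text
Traceback (most recent call last):
  File "h.py", line 25, in delta
    return "clock %.2f"%s['clock'],"pos",s['position'].round(4),"yaw %.4f"%y0,"d",d.round(1),"spin",None if yaw is None else round(-(yaw-y0),4),"F",s['contact_force'].round(2),"w",s['width'].round(4)
                                                                                                                                                                                    ^^^^^^^^^^^^^^^^
AttributeError: 'float' object has no attribute 'round'
```

```bash
sed -i "s/s\['width'\].round(4)/round(s['width'],4)/" h.py
python3 - <<'E'
from h import *
print(delta([.4703,.182,.27],1.701))
E
```

```text
('clock 0.15', 'pos', array([ 0.1399, -0.5574,  0.2306]), 'yaw 0.2458', 'd', array([ 500.4, -636.8,  -38.4]), 'spin', np.float64(-1.4552), 'F', array([0.57, 0.3 , 0.45]), 'w', 0.0852)
```

```bash
python3 -m pendant '[{"gripper":0,"delta_pos":[15,-15,-40],"spin":-0.1},{"gripper":0,"delta_pos":[40,-50,-80],"spin":-0.2},{"gripper":0,"delta_pos":[70,-90,-90],"spin":-0.3},{"gripper":0,"delta_pos":[100,-127,-90],"spin":-0.4},{"gripper":0,"delta_pos":[130,-165,-90],"spin":-0.5},{"gripper":0,"delta_pos":[160,-204,-90],"spin":-0.6},{"gripper":0,"delta_pos":[190,-242,-90],"spin":-0.7},{"gripper":0,"delta_pos":[220,-280,-90],"spin":-0.8},{"gripper":0,"delta_pos":[250,-318,-90],"spin":-0.9},{"gripper":0,"delta_pos":[280,-356,-90],"spin":-1.0},{"gripper":0,"delta_pos":[310,-395,-90],"spin":-1.1},{"gripper":0,"delta_pos":[340,-433,-90],"spin":-1.2},{"gripper":0,"delta_pos":[370,-471,-90],"spin":-1.3},{"gripper":0,"delta_pos":[400,-509,-90],"spin":-1.4},{"gripper":0,"delta_pos":[430,-547,-90],"spin":-1.455},{"gripper":0,"delta_pos":[460,-586,-80],"spin":-1.455},{"gripper":0,"delta_pos":[485,-618,-60],"spin":-1.455},{"gripper":0,"delta_pos":[500.4,-636.8,-38],"spin":-1.455},{"gripper":0,"delta_pos":[500.4,-636.8,-38],"spin":-1.455},{"gripper":0,"delta_pos":[500.4,-636.8,-38],"spin":-1.455}]'
python3 - <<'E'
from h import *
print(delta([.4703,.182,.24],1.701)); print(manip.get_state()['qpos'].round(2))
for n in ["side","top","wrist"]: cv2.imwrite(f"pics/{n}1.png",optics.get_image(n))
crop("pics/side1.png","pics/sc1.png",200,120,330,230,6)
E
```

```text
clock: 2.15
position: [0.4698, 0.1817, 0.2686]
ee_rot: [-0.0, 0.659, 0.752, -0.001]
contact_force: [0.1, 0.1, 0.8]
width: -0.0001
('clock 2.15', 'pos', array([0.4698, 0.1817, 0.2686]), 'yaw 1.7021', 'd', array([ 0.3,  0.6, 28.6]), 'spin', np.float64(0.0011), 'F', array([0.1 , 0.09, 0.83]), 'w', -0.0001)
[ 0.23  0.15  1.58 -0.    1.41  0.1 ]
```

View pics/sc1.png

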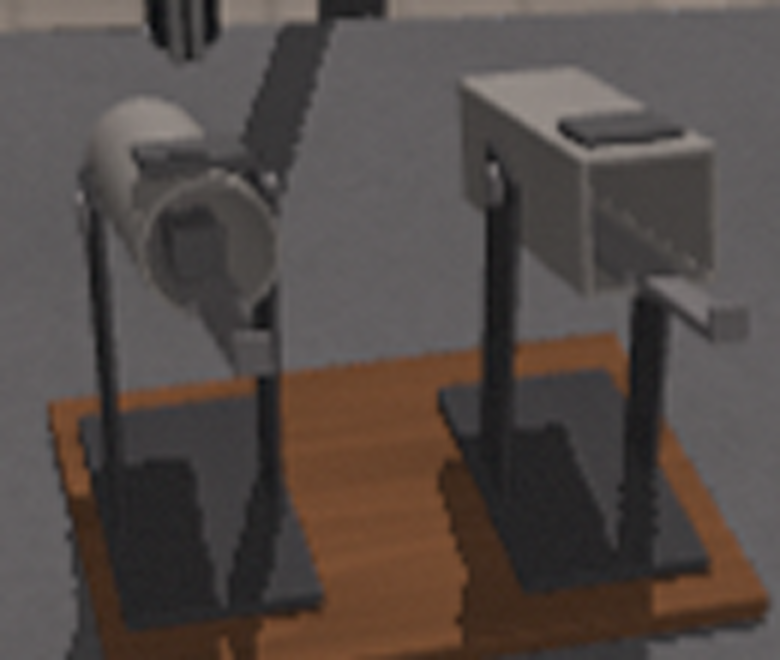

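View pics/wrist1.png

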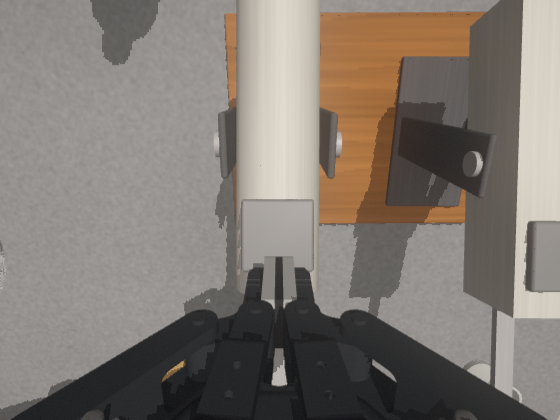

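```bash
python3 - <<'E'
from h import *
print(proj("wrist",manip.get_state()['position']))
for z in (.219,.228): print(onz("wrist",278,235,z))
for uv in [(217,143),(340,145)]: print("axle",onz("wrist",*uv,.177))
a=onz("wrist",237,60,.19);b=onz("wrist",320,60,.19);c=onz("wrist",240,190,.2);d=onz("wrist",319,190,.2);print((c+d)/2-(a+b)/2,(c+d)/2)
E
```

```text
[277.38848057 274.53661113]
[0.47099087 0.1789482  0.219     ]
[0.47048567 0.18287352 0.228     ]
axle [0.42232548 0.22438171 0.177     ]
axle [0.50756692 0.23396392 0.177     ]
[ 0.0108176 -0.0788305  0.01     ] [0.46893426 0.20275098 0.2       ]
```

```bash
python3 -m pendant '[{"gripper":0,"delta_pos":[0,0,20],"spin":0},{"gripper":0,"delta_pos":[0,0,32],"spin":0},{"gripper":0,"delta_pos":[0,0,38],"spin":0},{"gripper":0,"delta_pos":[-3,0,44],"spin":0},{"gripper":0,"delta_pos":[-7,0,48],"spin":0},{"gripper":0,"delta_pos":[-10,0,52],"spin":0},{"gripper":0,"delta_pos":[-13,0,57],"spin":0},{"gripper":0,"delta_pos":[-15,0,61],"spin":0},{"gripper":0,"delta_pos":[-17,0,66],"spin":0},{"gripper":0,"delta_pos":[-19,0,71],"spin":0},{"gripper":0,"delta_pos":[-21,0,76],"spin":0},{"gripper":0,"delta_pos":[-22,0,78],"spin":0}]'
python3 - <<'E'
from h import *
print(delta([.4703,.182,.24],1.701))
cv2.imwrite("pics/side2.png",optics.get_image("side"))
crop("pics/side2.png","pics/sc2.png",200,120,330,230,6)
E
```

```text
clock: 3.5
position: [0.4733, 0.1597, 0.1906]
ee_rot: [0.0, 0.66, 0.751, -0.0]
contact_force: [-0.5, -0.9, 2.3]
width: 0.0001
('clock 3.50', 'pos', array([0.4733, 0.1597, 0.1906]), 'yaw 1.7005', 'd', array([ 22.6,  -0.1, -49.4]), 'spin', np.float64(-0.0005), 'F', array([-0.47, -0.87,  2.31]), 'w', 0.0001)
```

View pics/sc2.png

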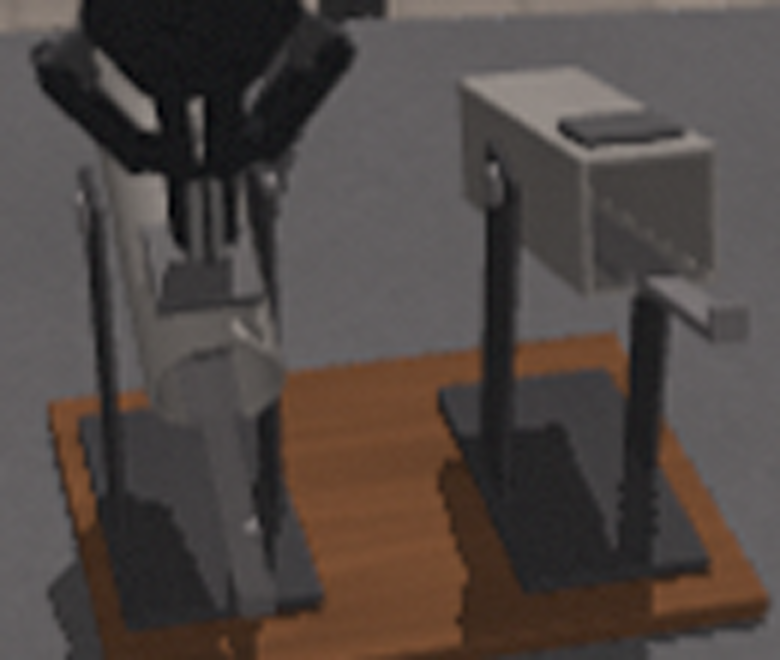

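```bash
python3 -m pendant '[{"gripper":0,"delta_pos":[0,0,3],"spin":0},{"gripper":0,"delta_pos":[0,0,6],"spin":0},{"gripper":0,"delta_pos":[0,0,6],"spin":0},{"gripper":0,"delta_pos":[0,0,6],"spin":0}]'
python3 - <<'E'
from h import *
print(delta([.4703,.182,.24],1.701))
cv2.imwrite("pics/side3.png",optics.get_image("side"))
crop("pics/side3.png","pics/sc3.png",200,120,330,230,6)
E
```

```text
clock: 3.95
position: [0.4735, 0.1595, 0.1882]
ee_rot: [0.001, 0.659, 0.752, 0.001]
contact_force: [-4.5, -4.0, 18.1]
width: 0.0
('clock 3.95', 'pos', array([0.4735, 0.1595, 0.1882]), 'yaw 1.7013', 'd', array([ 22.7,  -0.1, -51.8]), 'spin', np.float64(0.0003), 'F', array([-4.47, -3.96, 18.1 ]), 'w', 0.0)
```

View pics/sc3.png

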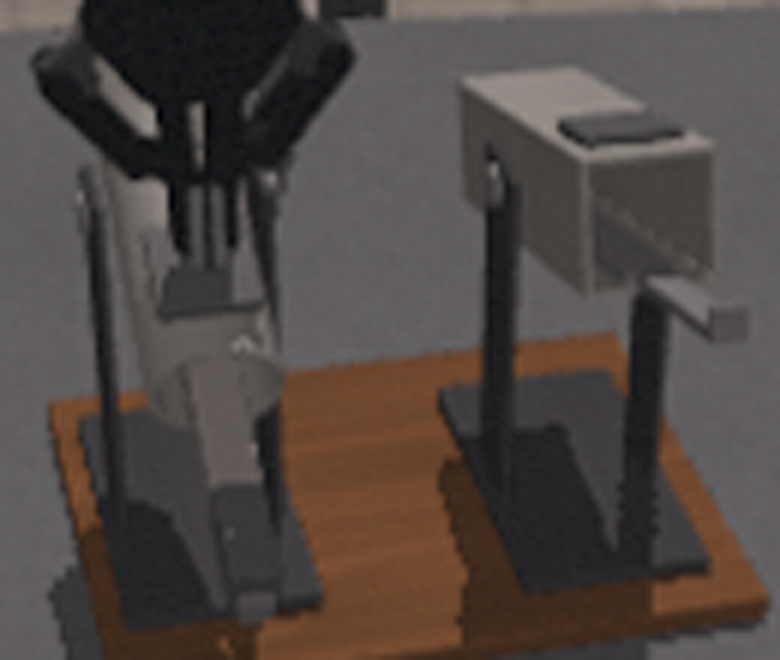

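```bash
python3 -m pendant '[{"gripper":0,"delta_pos":[0,0,-25],"spin":0},{"gripper":0,"delta_pos":[0,0,-55],"spin":0},{"gripper":50,"delta_pos":[-40,0,-55],"spin":0},{"gripper":50,"delta_pos":[-84,0,-40],"spin":0},{"gripper":50,"delta_pos":[-84,0,-20],"spin":0},{"gripper":50,"delta_pos":[-84,0,-20],"spin":0}]'
python3 - <<'E'
from h import *
print(delta([.4703,.182,.24],1.701))
for n in ["side","top","wrist"]: 
    print(proj(n,manip.get_state()['position']));cv2.imwrite(f"pics/{n}4.png",optics.get_image(n))
crop("pics/side4.png","pics/sc4.png",200,120,330,230,6)
crop("pics/top4.png","pics/tc4.png",70,200,270,300,4)
E
```

```text
clock: 4.6
position: [0.4822, 0.0762, 0.2028]
ee_rot: [-0.003, 0.661, 0.751, -0.001]
contact_force: [-1.4, 0.4, 0.1]
width: 0.0501
('clock 4.60', 'pos', array([0.4822, 0.0762, 0.2028]), 'yaw 1.6984', 'd', array([106.5,   1.4, -37. ]), 'spin', np.float64(-0.0026), 'F', array([-1.41,  0.38,  0.13]), 'w', 0.0501)
[239.20359656 174.85599748]
[213.33146264 250.14746801]
[277.31184771 274.56076687]
```

View pics/sc4.png

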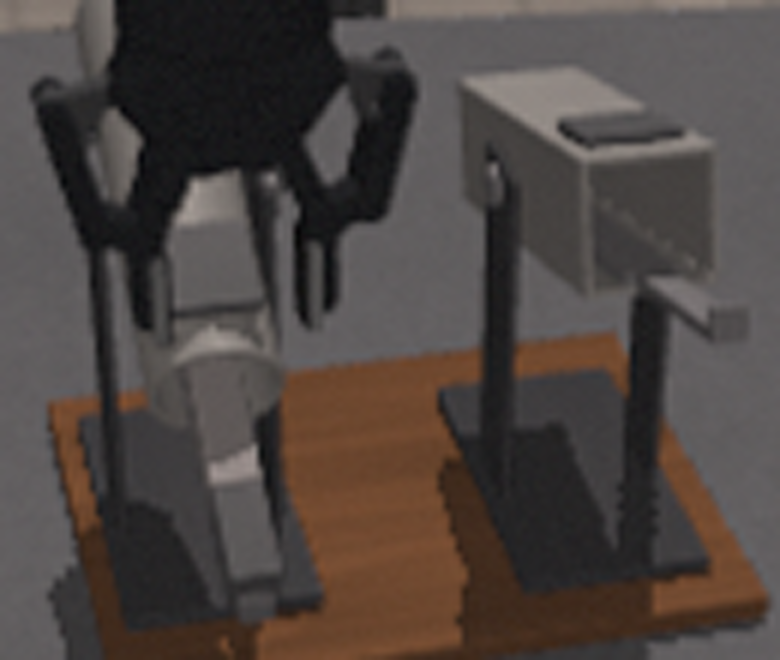

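View pics/wrist4.png

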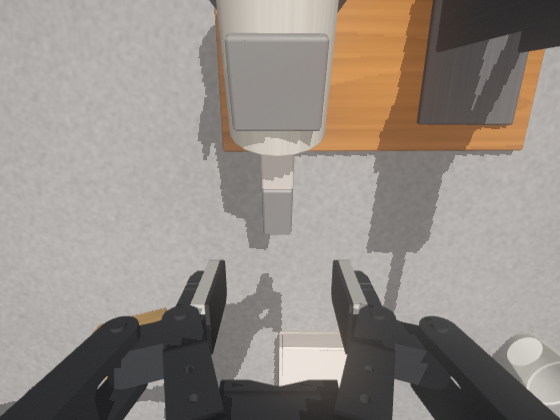

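View pics/tc4.png

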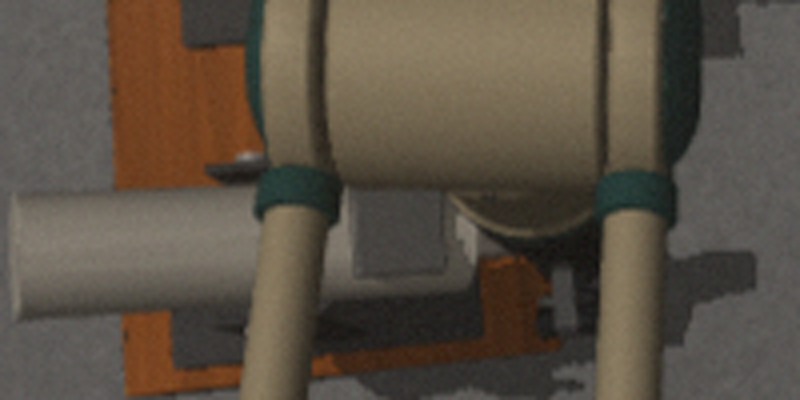

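```bash
python3 - <<'E'
from h import *
c=cam("wrist")
for name,w,s,b,h in [("front",(278,234),(254,582),.1758,.105),("bound",(278,188.5),(234,476),.1343,.1224)]:
    print(name,"expect",AX[:2]+m*b,h,tri(ray("wrist",*w,c),ray("side",200+s[0]/6,120+s[1]/6)),onz("wrist",*w,h,c))
E
```

```text
front expect [0.487054  0.0541943] 0.105 (array([0.48615139, 0.05280169, 0.09969113]), [np.float64(0.0016234072712739771), np.float64(0.0016234072712741064)]) [0.48748349 0.05507144 0.105     ]
bound expect [0.481659   0.09534155] 0.1224 (array([0.48084597, 0.09637925, 0.12104139]), [np.float64(0.001266555791977771), np.float64(0.001266555791977875)]) [0.48206498 0.0967503  0.1224    ]
```

```bash
python3 - <<'E'
from h import *
print(delta([.4845,.0768,.0935],1.701))
E
```

```text
('clock 4.75', 'pos', array([0.4843, 0.0774, 0.2056]), 'yaw 1.7015', 'd', array([ -0.8,   0. , 112.1]), 'spin', np.float64(0.0005), 'F', array([ 0.17, -0.71, -0.48]), 'w', 0.0498)
```

```bash
python3 -m pendant '[{"gripper":50,"delta_pos":[-0.8,0,30],"spin":0},{"gripper":50,"delta_pos":[-0.8,0,60],"spin":0},{"gripper":50,"delta_pos":[-0.8,0,85],"spin":0},{"gripper":50,"delta_pos":[-0.8,0,105],"spin":0},{"gripper":50,"delta_pos":[-0.8,0,112],"spin":0},{"gripper":50,"delta_pos":[-0.8,0,112],"spin":0},{"gripper":50,"delta_pos":[-0.8,0,112],"spin":0}]' 60
python3 - <<'E'
from h import *
print(delta([.4845,.0768,.0935],1.701))
for n in ["side","wrist"]: cv2.imwrite(f"pics/{n}5.png",optics.get_image(n))
crop("pics/side5.png","pics/sc5.png",200,120,330,230,6)
E
```

```text
clock: 5.45
position: [0.4853, 0.0763, 0.0944]
ee_rot: [0.001, 0.659, 0.752, 0.001]
contact_force: [0.0, 0.4, 0.0]
width: 0.0498
('clock 5.45', 'pos', array([0.4853, 0.0763, 0.0944]), 'yaw 1.7015', 'd', array([ 0.6, -0.7,  0.9]), 'spin', np.float64(0.0005), 'F', array([0.  , 0.38, 0.03]), 'w', 0.0498)
```

View pics/sc5.png

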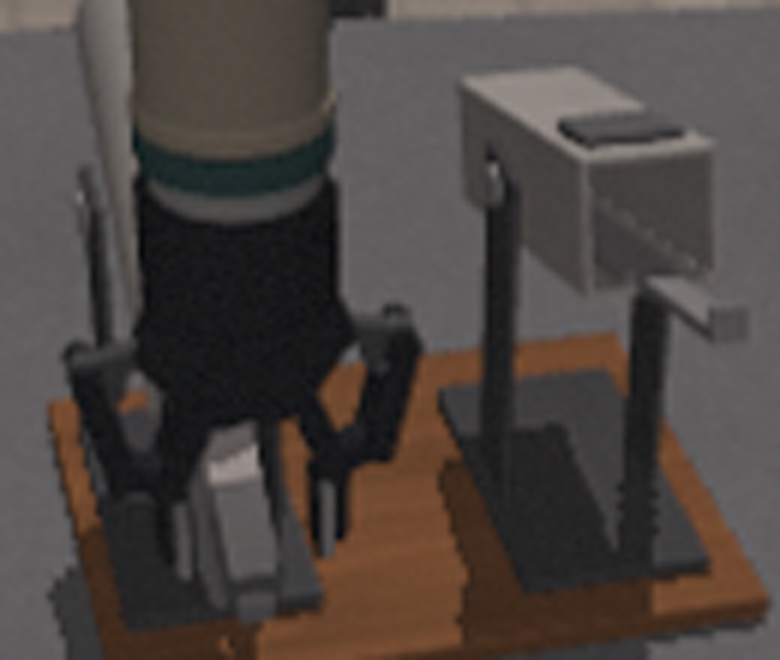

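View pics/wrist5.png

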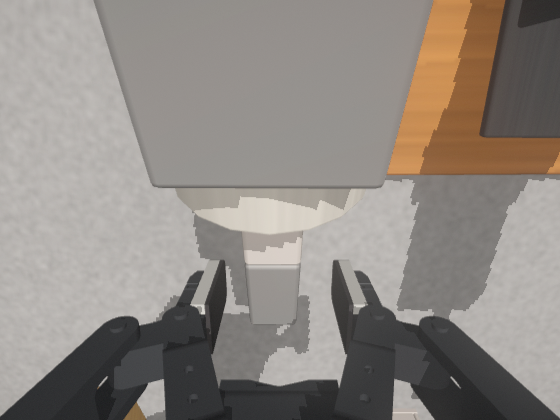

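```bash
python3 -m pendant '[{"gripper":50,"delta_pos":[0,-2,1],"spin":0},{"gripper":30,"delta_pos":[0,-2,1],"spin":0},{"gripper":10,"delta_pos":[0,-2,1],"spin":0},{"gripper":10,"delta_pos":[0,-2,1],"spin":0},{"gripper":10,"delta_pos":[0,-2,1],"spin":0},{"gripper":10,"delta_pos":[0,-2,1],"spin":0},{"gripper":10,"delta_pos":[0,-2,1],"spin":0}]' 60
python3 - <<'E'
from h import *
print(delta([.4845,.0768,.0935],1.701))
for n in ["side","wrist"]: cv2.imwrite(f"pics/{n}6.png",optics.get_image(n))
crop("pics/side6.png","pics/sc6.png",200,120,330,230,6)
E
```

```text
clock: 6.25
position: [0.4823, 0.0755, 0.0927]
ee_rot: [0.0, 0.66, 0.752, 0.0]
contact_force: [-2.0, -0.0, 6.1]
width: 0.0206
('clock 6.25', 'pos', array([0.4823, 0.0755, 0.0927]), 'yaw 1.7008', 'd', array([ 1. ,  2.3, -0.8]), 'spin', np.float64(-0.0002), 'F', array([-1.98, -0.03,  6.13]), 'w', 0.0206)
```

View pics/sc6.png

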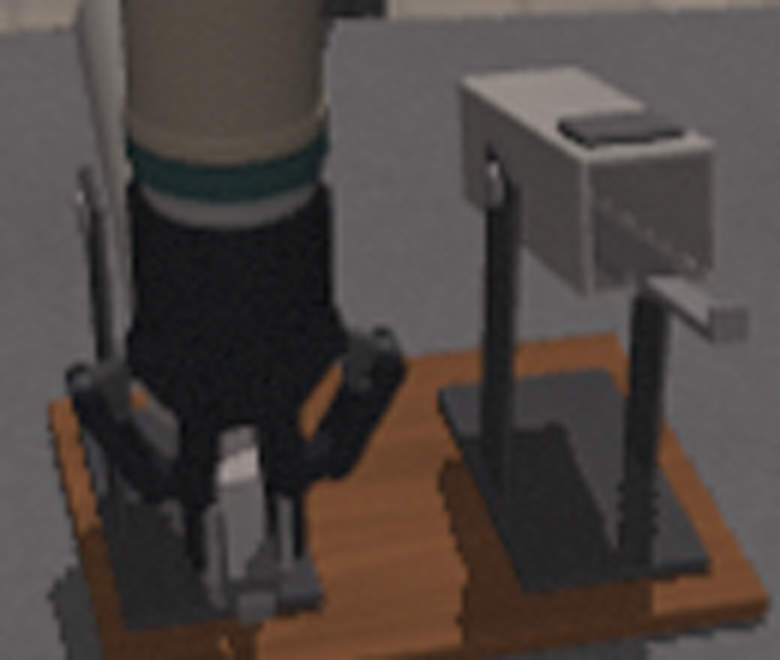

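View pics/wrist6.png

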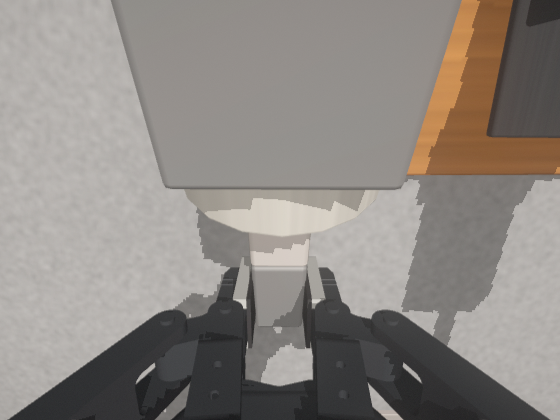

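```bash
python3 -m pendant '[{"gripper":10,"delta_pos":[-1.9,0,-4.6],"spin":0},{"gripper":10,"delta_pos":[-3.8,0,-9.2],"spin":0},{"gripper":10,"delta_pos":[-5.5,0,-12.9],"spin":0},{"gripper":10,"delta_pos":[-5.5,0,-12.9],"spin":0},{"gripper":10,"delta_pos":[-5.5,0,-12.9],"spin":0}]' 60
python3 - <<'E'
from h import *
print(delta([.4845,.0768,.0935],1.701))
for n in ["side","wrist"]: cv2.imwrite(f"pics/{n}7.png",optics.get_image(n))
crop("pics/side7.png","pics/sc7.png",200,120,330,230,6)
E
```

```text
clock: 6.85
position: [0.4829, 0.0699, 0.1052]
ee_rot: [0.0, 0.66, 0.751, -0.0]
contact_force: [0.0, -0.5, -0.6]
width: 0.0208
('clock 6.85', 'pos', array([0.4829, 0.0699, 0.1052]), 'yaw 1.7006', 'd', array([ 6.7,  2.4, 11.7]), 'spin', np.float64(-0.0004), 'F', array([ 0.01, -0.54, -0.59]), 'w', 0.0208)
```

View pics/sc7.png

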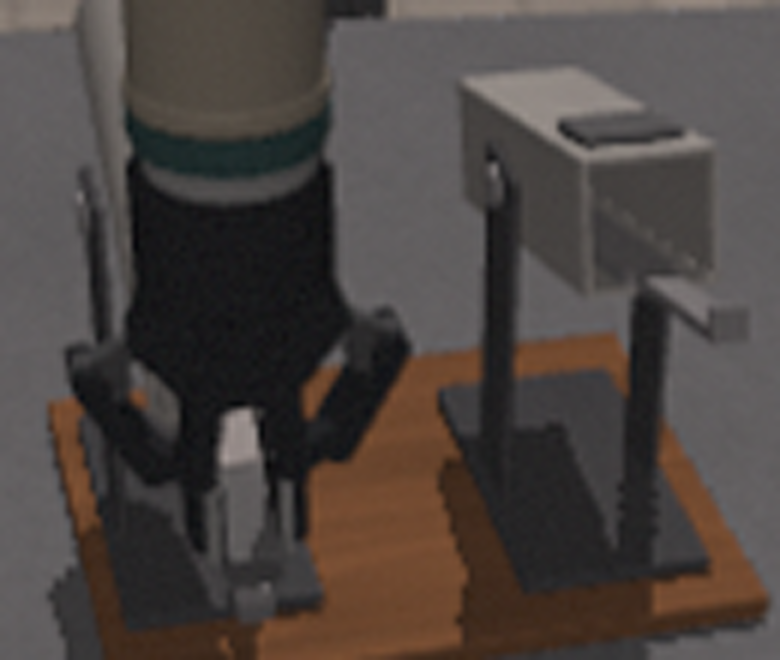

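View pics/wrist7.png

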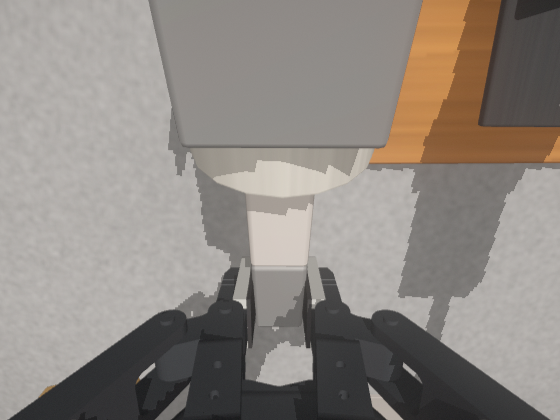

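```bash
python3 -m pendant '[{"gripper":10,"delta_pos":[-9.2,0,3.9],"spin":0},{"gripper":10,"delta_pos":[-22,0,9.3],"spin":0},{"gripper":10,"delta_pos":[-36,0,15.2],"spin":0},{"gripper":10,"delta_pos":[-50,0,21.1],"spin":0},{"gripper":10,"delta_pos":[-64,0,27],"spin":0},{"gripper":10,"delta_pos":[-78,0,33],"spin":0},{"gripper":10,"delta_pos":[-92,0,38.9],"spin":0},{"gripper":10,"delta_pos":[-100,0,42],"spin":0},{"gripper":10,"delta_pos":[-100,0,42],"spin":0}]' 60
python3 - <<'E'
from h import *
print(delta([.4845,.0768,.0935],1.701))
for n in ["side","wrist"]: cv2.imwrite(f"pics/{n}8.png",optics.get_image(n))
crop("pics/side8.png","pics/sc8.png",180,120,330,240,5)
E
```

```text
clock: 7.85
position: [0.4959, -0.0303, 0.0626]
ee_rot: [-0.0, 0.66, 0.751, -0.0]
contact_force: [0.5, -0.9, -1.2]
width: 0.0205
('clock 7.85', 'pos', array([ 0.4959, -0.0303,  0.0626]), 'yaw 1.6991', 'd', array([107.7,   2.4, -30.9]), 'spin', np.float64(-0.0019), 'F', array([ 0.46, -0.93, -1.22]), 'w', 0.0205)
```

View pics/sc8.png

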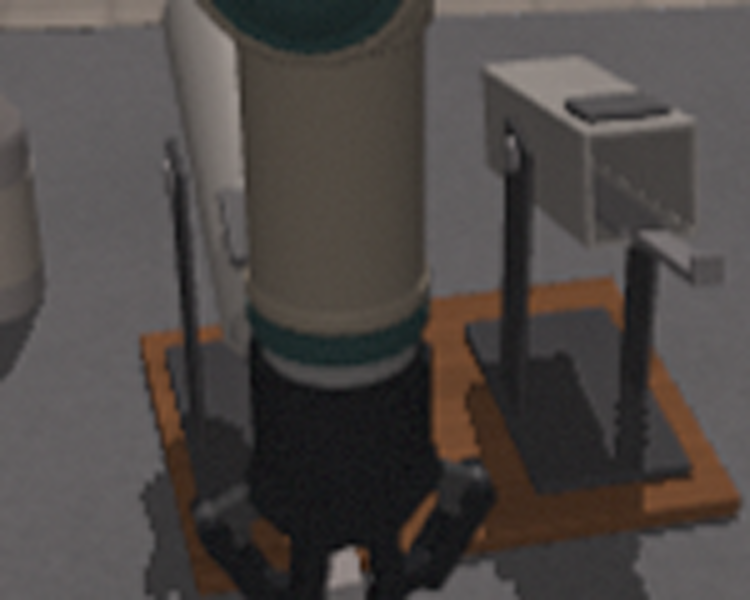

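View pics/wrist8.png

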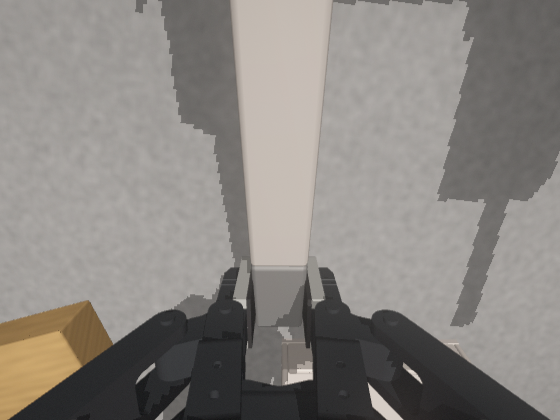

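```bash
python3 - <<'E'
from h import *
print(delta([.5962,-.3065,.08],1.697)); print(onz("top",320,330,.03))
E
```

```text
('clock 7.95', 'pos', array([ 0.4958, -0.0291,  0.0631]), 'yaw 1.7001', 'd', array([-288. ,   63.8,  -17. ]), 'spin', np.float64(0.0031), 'F', array([ 0.91, -0.6 , -0.25]), 'w', 0.0207)
[ 0.33631697 -0.14544288  0.03      ]
```

```bash
python3 -m pendant '[{"gripper":10,"delta_pos":[-10,0,-5],"spin":0},{"gripper":10,"delta_pos":[-30,0,-20],"spin":0},{"gripper":10,"delta_pos":[-55,5,-35],"spin":0},{"gripper":10,"delta_pos":[-80,10,-45],"spin":0},{"gripper":10,"delta_pos":[-110,18,-50],"spin":0},{"gripper":10,"delta_pos":[-140,26,-50],"spin":0},{"gripper":10,"delta_pos":[-170,34,-50],"spin":0},{"gripper":10,"delta_pos":[-200,42,-50],"spin":0},{"gripper":10,"delta_pos":[-230,50,-50],"spin":0},{"gripper":10,"delta_pos":[-255,57,-40],"spin":0.003},{"gripper":10,"delta_pos":[-275,62,-30],"spin":0.003},{"gripper":10,"delta_pos":[-288,64,-20],"spin":0.003},{"gripper":10,"delta_pos":[-288,64,-17],"spin":0.003},{"gripper":10,"delta_pos":[-288,64,-17],"spin":0.003}]' 60
python3 - <<'E'
from h import *
print(delta([.5962,-.3065,.03],1.697))
for n in ["side","wrist","top"]: cv2.imwrite(f"pics/{n}9.png",optics.get_image(n))
crop("pics/side9.png","pics/sc9.png",220,220,400,420,3)
E
```

```text
clock: 9.35
position: [0.5955, -0.3052, 0.079]
ee_rot: [-0.002, 0.661, 0.751, -0.0]
contact_force: [-1.0, -0.3, -1.2]
width: 0.0205
('clock 9.35', 'pos', array([ 0.5955, -0.3052,  0.079 ]), 'yaw 1.6978', 'd', array([-1.5,  0.6, 49. ]), 'spin', np.float64(0.0008), 'F', array([-0.99, -0.32, -1.15]), 'w', 0.0205)
```

View pics/side9.png

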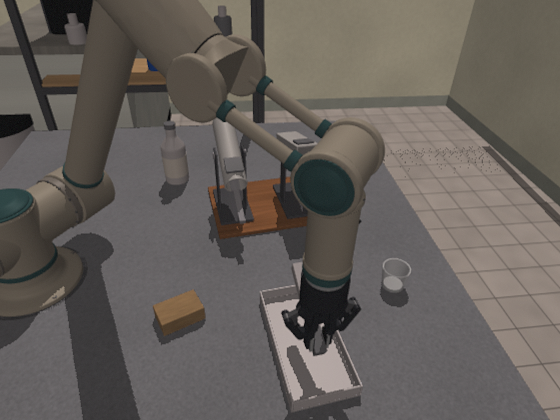

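View pics/wrist9.png

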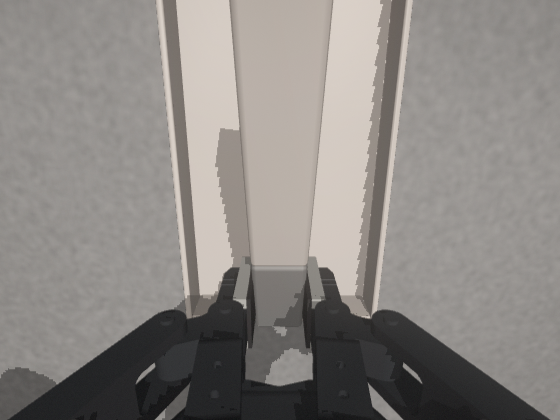

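View pics/top9.png

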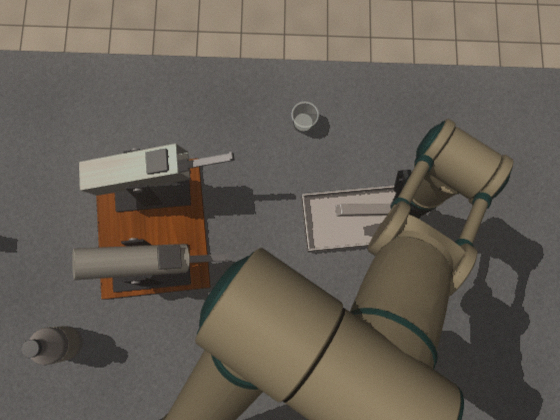

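```bash
python3 -m pendant '[{"gripper":10,"delta_pos":[0,0,15],"spin":0},{"gripper":10,"delta_pos":[0,0,30],"spin":0},{"gripper":10,"delta_pos":[0,0,45],"spin":0},{"gripper":10,"delta_pos":[0,0,55],"spin":0},{"gripper":10,"delta_pos":[0,0,60],"spin":0},{"gripper":10,"delta_pos":[0,0,60],"spin":0}]' 60
python3 - <<'E'
from h import *
print(delta([.5962,-.3065,.03],1.697))
for n in ["side","wrist"]: cv2.imwrite(f"pics/{n}10.png",optics.get_image(n))
crop("pics/side10.png","pics/sc10.png",240,260,380,410,5)
E
```

```text
clock: 10.1
position: [0.5965, -0.3059, 0.0199]
ee_rot: [-0.0, 0.661, 0.751, -0.0]
contact_force: [-0.7, 0.7, -0.3]
width: 0.0205
('clock 10.10', 'pos', array([ 0.5965, -0.3059,  0.0199]), 'yaw 1.6982', 'd', array([ -0.6,  -0.3, -10.1]), 'spin', np.float64(0.0012), 'F', array([-0.72,  0.66, -0.33]), 'w', 0.0205)
```

View pics/sc10.png

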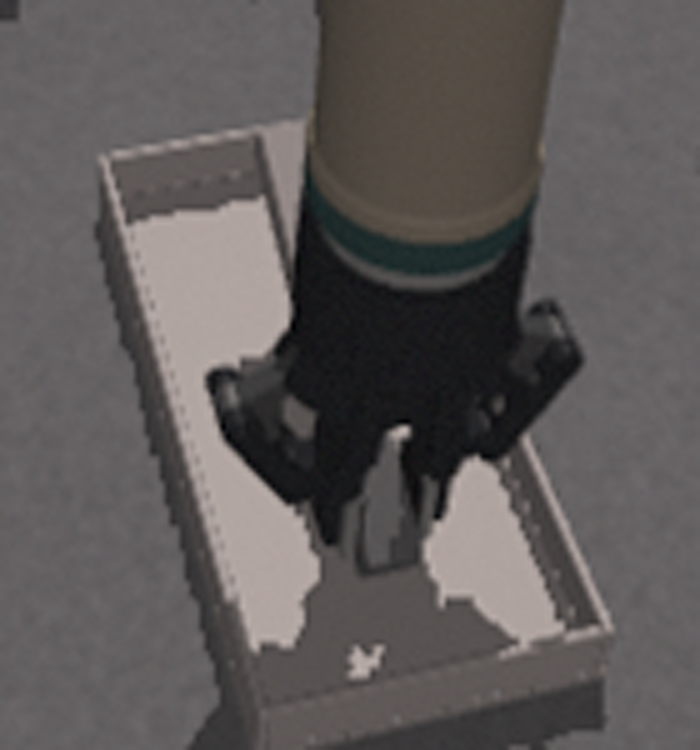

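Close to the floor. I'll lower gently with a soft grip, so that the front pivots on the floor.

```bash
python3 -m pendant '[{"gripper":10,"delta_pos":[0,0,2],"spin":0},{"gripper":10,"delta_pos":[0,0,4],"spin":0},{"gripper":10,"delta_pos":[0,0,6],"spin":0},{"gripper":10,"delta_pos":[0,0,7],"spin":0},{"gripper":10,"delta_pos":[0,0,8],"spin":0},{"gripper":10,"delta_pos":[0,0,8],"spin":0}]' 20
python3 - <<'E'
from h import *
print(delta([.5962,-.3065,.03],1.697))
for n in ["wrist"]: cv2.imwrite(f"pics/{n}11.png",optics.get_image(n))
E
```

```text
clock: 10.8
position: [0.5966, -0.3064, 0.0125]
ee_rot: [-0.0, 0.661, 0.751, -0.0]
contact_force: [-0.8, 1.2, 1.4]
width: 0.0209
('clock 10.80', 'pos', array([ 0.5966, -0.3064,  0.0125]), 'yaw 1.6978', 'd', array([ -0. ,  -0.4, -17.5]), 'spin', np.float64(0.0008), 'F', array([-0.77,  1.21,  1.38]), 'w', 0.0209)
```

View pics/wrist11.png

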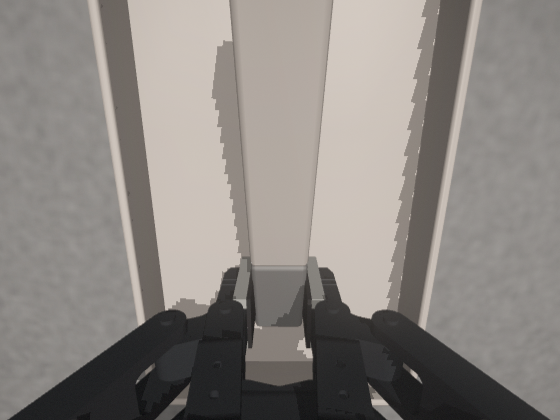

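```bash
python3 -m pendant '[{"gripper":10,"delta_pos":[0,0,1],"spin":0},{"gripper":10,"delta_pos":[0,0,2],"spin":0},{"gripper":10,"delta_pos":[0,0,3],"spin":0},{"gripper":10,"delta_pos":[0,0,4],"spin":0},{"gripper":10,"delta_pos":[0,0,4],"spin":0}]' 20
python3 - <<'E'
from h import *
print(delta([.5962,-.3065,.03],1.697))
for n in ["wrist"]: cv2.imwrite(f"pics/{n}12.png",optics.get_image(n))
E
```

```text
clock: 11.35
position: [0.5967, -0.3064, 0.0119]
ee_rot: [0.001, 0.661, 0.751, -0.0]
contact_force: [-5.9, 4.4, 18.1]
width: 0.0208
('clock 11.35', 'pos', array([ 0.5967, -0.3064,  0.0119]), 'yaw 1.6979', 'd', array([ -0.1,  -0.5, -18.1]), 'spin', np.float64(0.0009), 'F', array([-5.86,  4.41, 18.05]), 'w', 0.0208)
```

View pics/wrist12.png

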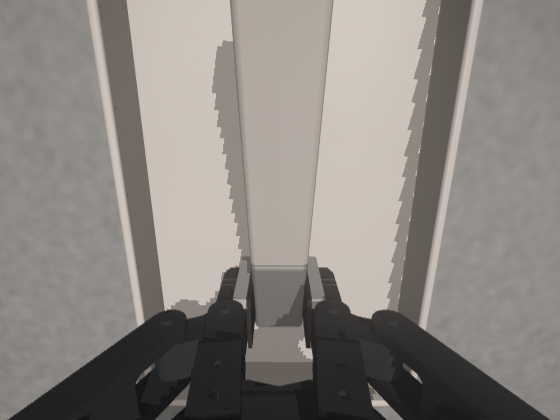

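```bash
for g in 1; do python3 -m pendant '[{"gripper":19,"delta_pos":[0,0,0],"spin":0},{"gripper":19,"delta_pos":[0,0,0],"spin":0}]' 20;  python3 -m pendant '[{"gripper":20,"delta_pos":[0,0,0],"spin":0},{"gripper":20,"delta_pos":[0,0,0],"spin":0}]' 20; python3 -m pendant '[{"gripper":20.5,"delta_pos":[0,0,0],"spin":0},{"gripper":20.5,"delta_pos":[0,0,0],"spin":0}]' 20; done
python3 - <<'E'
from h import *
cv2.imwrite("pics/wrist13.png",optics.get_image("wrist"))
E
```

```text
clock: 11.6
position: [0.5967, -0.3064, 0.0119]
ee_rot: [0.001, 0.661, 0.751, -0.0]
contact_force: [-5.4, 3.7, 19.5]
width: 0.0209
clock: 11.8
position: [0.5967, -0.3064, 0.0119]
ee_rot: [0.001, 0.661, 0.751, -0.0]
contact_force: [-5.9, 4.0, 19.1]
width: 0.0207
clock: 12.0
position: [0.5967, -0.3064, 0.0119]
ee_rot: [0.001, 0.661, 0.751, -0.0]
contact_force: [-5.8, 3.6, 18.5]
width: 0.021
```

View pics/wrist13.png

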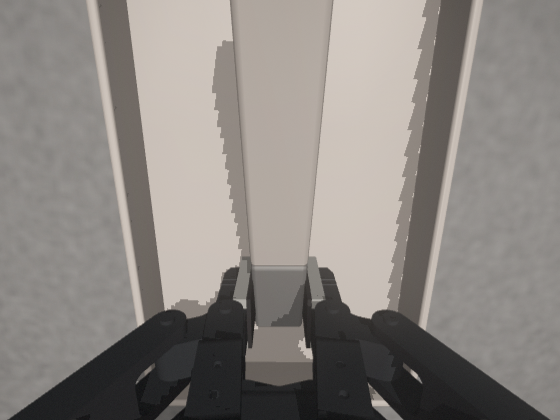

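```bash
python3 -m pendant '[{"gripper":20.8,"delta_pos":[0,0,0],"spin":0},{"gripper":20.8,"delta_pos":[0,0,0],"spin":0}]' 20 | grep -E "posi|force|width";  python3 -m pendant '[{"gripper":21.1,"delta_pos":[0,0,0],"spin":0},{"gripper":21.1,"delta_pos":[0,0,0],"spin":0}]' 20| grep -E "posi|force|width"; python3 -m pendant '[{"gripper":21.4,"delta_pos":[0,0,0],"spin":0},{"gripper":21.4,"delta_pos":[0,0,0],"spin":0}]' 20| grep -E "posi|force|width"
```

```text
position: [0.5967, -0.3064, 0.0119]
contact_force: [-4.8, 3.2, 18.4]
width: 0.0214
position: [0.5967, -0.3064, 0.0118]
contact_force: [-5.3, 3.5, 18.0]
width: 0.021
position: [0.5967, -0.3064, 0.0118]
contact_force: [-4.5, 3.4, 17.9]
width: 0.0216
```

```bash
python3 -m pendant '[{"gripper":21.6,"delta_pos":[0,0,0],"spin":0},{"gripper":21.6,"delta_pos":[0,0,0],"spin":0}]' 20 | grep -E "posi|force|width";  python3 -m pendant '[{"gripper":21.8,"delta_pos":[0,0,0],"spin":0},{"gripper":21.8,"delta_pos":[0,0,0],"spin":0}]' 20| grep -E "posi|force|width"; python3 - <<'E'
from h import *
cv2.imwrite("pics/wrist14.png",optics.get_image("wrist"))
a=cv2.imread("pics/wrist13.png");b=cv2.imread("pics/wrist14.png");print(cv2.absdiff(a,b).mean())
E
```

```text
position: [0.5965, -0.306, 0.0111]
contact_force: [-5.2, 3.5, 16.4]
width: 0.022
position: [0.5964, -0.3053, 0.0096]
contact_force: [-2.0, 2.3, 7.3]
width: 0.0218
4.894288548752835
```

View pics/wrist14.png

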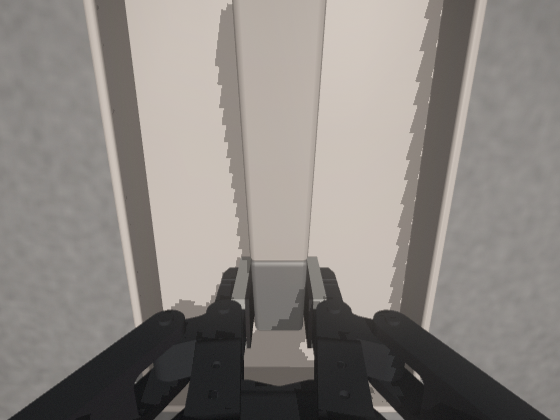

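```bash
python3 -m pendant '[{"gripper":21.8,"delta_pos":[0,0,0],"spin":0},{"gripper":21.8,"delta_pos":[0,0,0.5],"spin":0},{"gripper":21.8,"delta_pos":[0,0,1],"spin":0},{"gripper":21.8,"delta_pos":[0,0,1],"spin":0}]' 20 | grep -E "posi|force|width";  python3 -m pendant '[{"gripper":21.8,"delta_pos":[0,0,0.5],"spin":0},{"gripper":21.8,"delta_pos":[0,0,1],"spin":0},{"gripper":21.8,"delta_pos":[0,0,1],"spin":0}]' 20| grep -E "posi|force|width"; python3 - <<'E'
from h import *
cv2.imwrite("pics/wrist15.png",optics.get_image("wrist"))
cv2.imwrite("pics/top15.png",optics.get_image("top"))
E
```

```text
position: [0.5963, -0.3049, 0.0081]
contact_force: [-1.9, 4.2, 6.6]
width: 0.0215
position: [0.5963, -0.3047, 0.0072]
contact_force: [-2.3, 4.4, 6.9]
width: 0.022
```

View pics/wrist15.png

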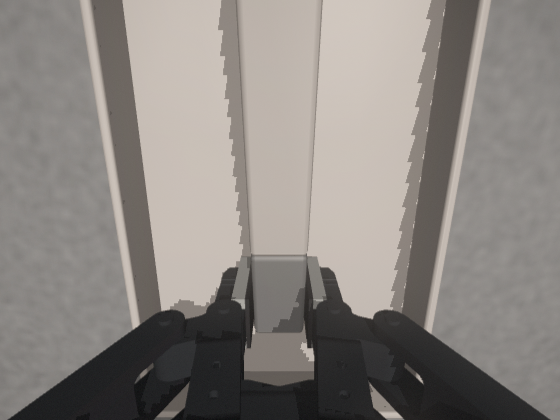

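```bash
cat > tilt.py <<'E'
from h import *
def tilt(L,Rr,v):  # edges at rows v
    m,f,M=cam("wrist"); P=[]
    for l,r,vv in zip(L,Rr,v):
        z=f*.022/(r-l); P.append(np.array(m['xyz'])+M@np.array([((l+r)/2-m['cx'])/f*z,(vv-m['cy'])/f*z,z]))
    d=P[1]-P[0]; return P, np.arctan2(d[2],np.hypot(d[0],d[1]))
E
python3 - <<'E'
from tilt import *
print(tilt([250.5,238],[308,322],[258,3]))
print(tilt([250,232],[308.5,333],[264,3]))
E
```

```text
([array([ 0.59425439, -0.28187209,  0.03428861]), array([ 0.5840299 , -0.20029724,  0.04942178])], np.float64(0.18203467113804433))
([array([ 0.59439076, -0.28297759,  0.03698179]), array([ 0.58498313, -0.20395365,  0.06630921])], np.float64(0.35307615740700715))
```

```bash
python3 -m pendant '[{"gripper":21.8,"delta_pos":[0,0,0.5],"spin":0},{"gripper":21.8,"delta_pos":[0,0,1],"spin":0},{"gripper":21.8,"delta_pos":[0,0,1],"spin":0}]' 20 | grep -E "posi|force|width";  python3 -m pendant '[{"gripper":21.8,"delta_pos":[0,0,0.5],"spin":0},{"gripper":21.8,"delta_pos":[0,0,1],"spin":0},{"gripper":21.8,"delta_pos":[0,0,1],"spin":0}]' 20| grep -E "posi|force|width"; python3 - <<'E'
from h import *
cv2.imwrite("pics/wrist16.png",optics.get_image("wrist"))
E
```

```text
position: [0.5963, -0.3046, 0.0062]
contact_force: [-2.5, 4.5, 6.9]
width: 0.0218
position: [0.5963, -0.3045, 0.0051]
contact_force: [-2.0, 4.6, 7.3]
width: 0.0216
```

View pics/wrist16.png

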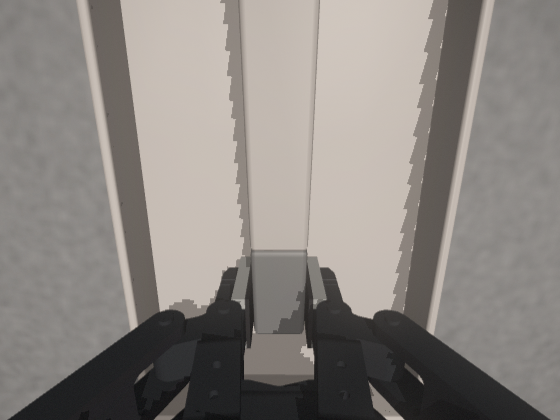

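```bash
python3 - <<'E'
from tilt import *
print(tilt([250.5,240],[307.5,319.5],[252,3]))
E
python3 -m pendant '[{"gripper":21.8,"delta_pos":[0,0,0.5],"spin":0},{"gripper":21.8,"delta_pos":[0,0,1],"spin":0},{"gripper":21.8,"delta_pos":[0,0,1],"spin":0}]' 20 | grep -E "posi|force|width"
```

```text
([array([ 0.59391103, -0.27996235,  0.03053119]), array([ 0.58379047, -0.19879177,  0.0417746 ])], np.float64(0.13659557990277005))
position: [0.5963, -0.3044, 0.0042]
contact_force: [-2.6, 5.1, 7.8]
width: 0.0218
```

```bash
python3 -m pendant '[{"gripper":21.8,"delta_pos":[0,0,0.5],"spin":0},{"gripper":21.8,"delta_pos":[0,0,1],"spin":0},{"gripper":21.8,"delta_pos":[0,0,1],"spin":0}]' 20 | grep -E "posi|force|width"
python3 - <<'E'
from h import *
cv2.imwrite("pics/wrist17.png",optics.get_image("wrist"))
E
```

```text
position: [0.5963, -0.3044, 0.0042]
contact_force: [-3.0, 6.4, 12.6]
width: 0.0217
```

View pics/wrist17.png

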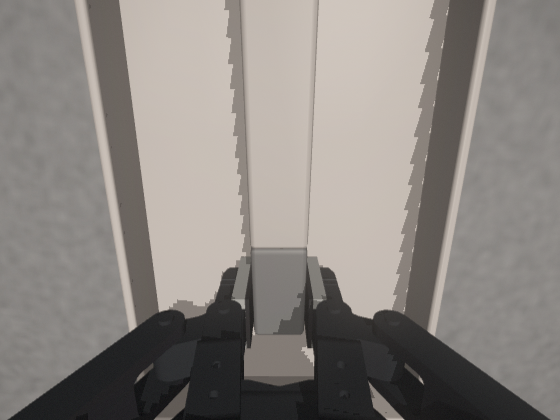

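```bash
python3 -m pendant '[{"gripper":21.8,"delta_pos":[0,0,-0.8],"spin":0},{"gripper":21.9,"delta_pos":[0,0,-0.8],"spin":0},{"gripper":21.9,"delta_pos":[0,0,-0.8],"spin":0}]' 20 | grep -E "posi|force|width"; python3 -m pendant '[{"gripper":22,"delta_pos":[0,0,0],"spin":0},{"gripper":22,"delta_pos":[0,0,0],"spin":0},{"gripper":22,"delta_pos":[0,0,0],"spin":0}]' 20 | grep -E "posi|force|width"
python3 - <<'E'
from h import *
cv2.imwrite("pics/wrist18.png",optics.get_image("wrist"))
E
```

```text
position: [0.5967, -0.3053, 0.0041]
contact_force: [-1.1, 4.4, 8.4]
width: 0.0218
position: [0.5967, -0.3053, 0.0041]
contact_force: [-1.9, 3.6, 7.3]
width: 0.0224
```

View pics/wrist18.png

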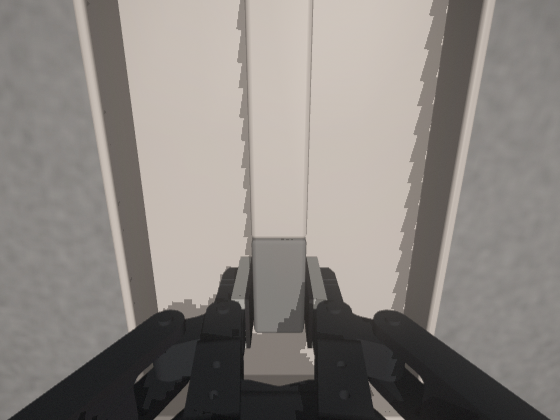

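```bash
python3 - <<'E'
from tilt import *
print(tilt([252,246],[306,312.3],[239,3]))
c=cam("wrist"); print(proj("wrist",[.594,-.28,.026],c))
E
python3 -m pendant '[{"gripper":22.3,"delta_pos":[0,0,0],"spin":0},{"gripper":22.8,"delta_pos":[0,0,0],"spin":0},{"gripper":24,"delta_pos":[0,0,0],"spin":0},{"gripper":28,"delta_pos":[0,0,0],"spin":0},{"gripper":34,"delta_pos":[0,0,-1],"spin":0},{"gripper":36,"delta_pos":[0,0,-1],"spin":0},{"gripper":36,"delta_pos":[0,0,-2],"spin":0}]' 20 | grep -E "posi|force|width"
python3 - <<'E'
from h import *
cv2.imwrite("pics/wrist19.png",optics.get_image("wrist"))
E
```

```text
([array([ 0.59414986, -0.27898865,  0.02125274]), array([ 0.58351409, -0.19495523,  0.01947105])], np.float64(-0.021031263497181266))
[278.32144795 246.25457076]
position: [0.5962, -0.3065, 0.0044]
contact_force: [0.9, -0.5, -0.1]
width: 0.0357
```

View pics/wrist19.png

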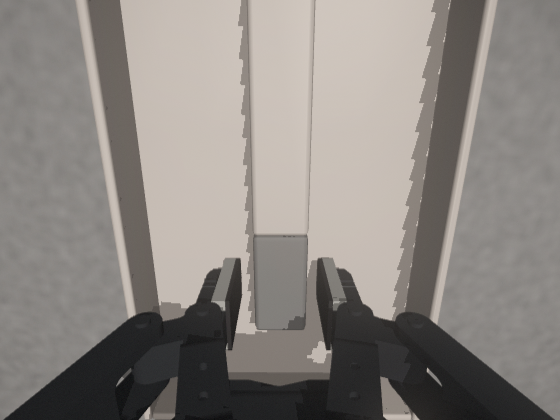

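Stick is flat and released. Rise straight up and away, then check.

```bash
python3 -m pendant '[{"gripper":36,"delta_pos":[0,0,-15],"spin":0},{"gripper":36,"delta_pos":[0,0,-40],"spin":0},{"gripper":36,"delta_pos":[0,0,-80],"spin":0},{"gripper":36,"delta_pos":[0,0,-120],"spin":0},{"gripper":36,"delta_pos":[0,0,-160],"spin":0},{"gripper":36,"delta_pos":[-40,0,-190],"spin":0},{"gripper":36,"delta_pos":[-80,-30,-200],"spin":0},{"gripper":36,"delta_pos":[-120,-70,-200],"spin":0},{"gripper":36,"delta_pos":[-140,-110,-200],"spin":0},{"gripper":36,"delta_pos":[-140,-150,-200],"spin":0},{"gripper":36,"delta_pos":[-140,-190,-200],"spin":0},{"gripper":36,"delta_pos":[-140,-230,-200],"spin":0},{"gripper":36,"delta_pos":[-140,-230,-200],"spin":0}]'
python3 - <<'E'
from h import *
for n in ["side","top","wrist"]: cv2.imwrite(f"pics/{n}20.png",optics.get_image(n))
E
```

```text
clock: 17.9
position: [0.3813, -0.4749, 0.2064]
ee_rot: [-0.001, 0.662, 0.749, -0.001]
contact_force: [0.4, 0.1, 0.5]
width: 0.036
```

View pics/side20.png

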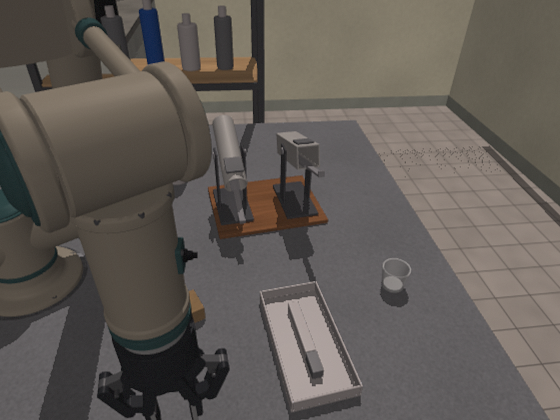

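View pics/top20.png

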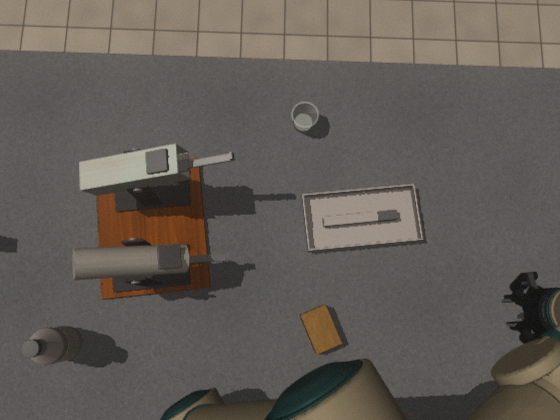

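```bash
python3 - <<'E'
from h import *
a=onz("top",323,221,.026);b=onz("top",399,215,.026);print(a,b,np.linalg.norm(a-b))
print(ticket.sign_off())
E
```

```text
[ 0.57564865 -0.15194195  0.026     ] [ 0.59408694 -0.32445948  0.026     ] 0.1735000593295827
the job is handed in; nothing more can be done
None
```

The stain stick is lying flat in the white tray, near its centre, and the job is handed in after about 18 s of robot time. The round tube stayed fully tipped, and the square tube was not touched.

- **Tipping and drawing out:** I pressed the pad down until it sat firmly on its stop, reading 18 N. The stick then slid out to the steel stop. I gripped its grey end, raised it about 14 mm square to the tube and drew it out about 108 mm along it.
- **Setting down:** The tool only points straight down, so the stick reached the tray still tilted. I rested its front on the floor and let it turn flat inside a gradually loosened grip. The highest force I read there was about 19.5 N.
- **Settling detail:** The fingertips touched the tray floor lightly with about 0.1 rad of tilt left. The last 15 mm or so at the rear went down as I eased the grip, so that part was not driven by the arm.

**Last checks:** In the final top view the stick measures 173 mm end to end, assuming it lies flat, against 170 mm real. It sits clear of all four walls, and the arm was clear of everything. Just before I let go, the wrist view showed about 0.02 rad of tilt, within measuring error. That same estimate put its upper face about 5 mm too low, which I took as error in the picture. No check failed.

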